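# Draw the roller off the machine's spindle

## Task

Slide the black rubber roller gently off the open end of the film machine's spindle, feeling your way so that it never binds hard on the spindle, then lay it down inside the shallow aluminium tray and let go. Do not drop it, do not push the machine hard, and leave the phone, screwdriver and bottle where they are.

Things in the scene. Friction and masses are not known exactly. Their poses are not given: they have to be found in the camera images.
- roller_center (a point): Centre of the loose roller: a hollow cylinder, black rubber on an aluminium core, 46 mm outside diameter, 32 mm long, plain 18 mm bore right through, 60 to 130 g. x runs along the bore; the turn about it means nothing. It hangs loose on the spindle's thin neck near the machine's face, about 3 mm below the spindle's axis. It can be gripped from above across its diameter.
- roller: The same roller as a body; origin at its centre too. On the neck it has 3.5 mm of slack all round, so its measured yaw and position tell the spindle's direction only to some 7 degrees; on the full-size part of the spindle it has 1 mm all round.
- machine: Blue bench machine, fixed. Origin: on the table under the middle of its flat spindle face; x points horizontally out of that face, z up. Housing 150 mm deep (to -x), 170 mm wide, 125 mm high. A boss round the spindle, 30 mm in diameter, stands 12 mm out. Below the spindle a fixed idler and its support (to x = 126 mm) reach 56 mm up; base plate 190 mm wide, 12 mm high, to x = 140 mm.
- swivel (a point): Point on the spindle's axis, 32 mm out of the face, 95 mm up; axes as the machine's. Spindle: straight rigid steel rod, 11 mm in diameter to 18 mm beyond this point, tapering to 16 mm at 28 mm beyond; open end 118 mm beyond. It is clamped by hand at this point, up to 9 degrees to either side of x and up to 4 degrees up or down, differently each time; not measured.
- tray: Shallow open aluminium tray with a grey liner, fixed to the table. 170 mm (its x) by 150 mm (its y), 20 mm high, walls 4 mm, inner floor 5 mm above the table. Origin: centre of its underside. A roller lying on its side there has its centre 28 mm above the table.
- phone_center (a point): Bystander: centre of a black phone lying flat, 72 x 150 x 9 mm.
- driver_grip (a point): Bystander: grip of a screwdriver 170 mm long, lying on the table.
- flask_center (a point): Bystander: centre of a small white bottle, 40 mm in diameter, 100 mm high, standing.

How it is judged:
By the outcome, as a careful person would: the job done as asked, in the order asked, and still so for the second after the job is handed in, with the robot touching nothing.
It also fails if it takes over 64 s, if anything falls off the work surface, if the arm or the gripper's body presses on something with over 40 N, if the wrist force passes 120 N, or if a joint passes its speed limit or range.

## Robot

A 6-joint arm with a two-finger parallel gripper is mounted at the origin on the work surface. World frame = base frame: x ahead of the robot, y to its left, z up, the work surface at z = 0. Lengths are in mm, angles in rad, forces in N, time in s.
With the tool pointing down it reaches from about 350 to 875 mm from the base axis. Payload 4.2 kg.
Tool frame: the origin (TCP) lies at the very end of the fingers, on their centre line; the grasp point (between the pads) lies 19 mm behind it; z points along the fingers, y is the line along which they close (so a half turn about z gives the same grasp; the last joint's range is limited). The gripper opens to 85 mm and grips with 20 to 120 N. Pads are 22 mm wide; open, the fingers measure 114 mm over their backs; the gripper's body (76 mm by 85 mm) begins 54 mm behind the grasp point. The pads swing forward as they close: fully open they stand 13 mm farther back than shut.
Start: joints at [1.405, 0.385, 0.008, 0, -1.194, -0.259], TCP at [257.553, 569.443, 231.312] pointing down, gripper open.
Joint ranges: [-3.14, 3.14], [-1.21, 2.06], [-1.07, 1.41], [-3.16, 2.05], [-2.99, -0.16], [-3.1, 3.1]. Speed limits (rad/s): [2.79, 2.79, 3.14, 3.14, 3.14, 3.14].

## Interface

Orientations are given as a unit quaternion [x, y, z, w].
In Python, from bench import read_state, get_image, camera_model, job_done gives the robot as it stands.
- The arm moves only by the shell command python3 -m handwheel 'ROWS'. ROWS is JSON, a list of rows, each a list of 7 numbers: the shift along the tool's x, y, z in m, then the turn, a rotation vector about the tool's x, y, z in rad, then the gripper's target within -1 to 1 (fully open at 1, half-way at 0, shut at -1). In form: [[dx, dy, dz, wx, wy, wz, jaw], ...]. A call has 1 to 10 rows; each row is the pose to reach, as a shift and turn from the pose commanded when the call began, along the tool's axes at that moment; what a row does not reach only later rows make up. A row lasts 1/8 s, in which the tool goes at most 62.5 mm and 10.7 degrees, less where a joint would pass 70% of its speed; a pose out of reach is approached as far as the arm can. A call with a gripper value outside its range is refused whole. The fingers move at their own pace and stop on an object; the grip force is fixed at half the most. Time passes only in rows, so rows that repeat a pose let the fingers close. It gives the time, the measured TCP pose, the force, the opening and the grip force at its end, in the units of the state.
- read_state(): the state, without advancing time (a new reading comes with each control period).
- get_image(name): name is "scene" or "top"; returns (picture, depth): 480x640x3 uint8, blue, green, red; 480x640 float32, mm along the optical axis (not along the pixel's ray), 0 where there is no reading.
- camera_model(name): a dict with "K" (3x3 intrinsics, pixels), "dist" ([k1, k2, p1, p2, k3] as OpenCV has them; the pictures are not rectified), "rvec" (rotation vector, rad) and "tvec" (3), from world to camera coordinates, as OpenCV has them. Camera axes: x right, y down, z forward; pixel columns grow to the right and rows downward; lengths in mm; the calibration is good to about 2 mm. A picture is of the moment at which its call begins. camera_model takes no time and is no camera call.
- job_done(): hands the job in; it is judged then, once.
The state is a dict: "clock": time; "joints": joint angles; "joint_vel": joint speeds; "joint_efforts": joint torques, N m; "position": TCP position; "ee_rot": TCP orientation; "contact_force": force on the tool from outside, world axes, zero at the start; "wrist_torque": the same for the moment, N m; "gripper_width": finger opening in mm; "grasp_force": force on a finger pad.
Only numpy, scipy, OpenCV 4.12 (cv2) and the standard library are available. Lean on these libraries where they do the work, as an engineer would, in place of code of your own. Each camera call takes 0.05 s, during which the arm holds its last target. There are 200 camera calls.

## Working session

There is one attempt and no reset: what is moved stays moved. The work goes in short steps, Python scripts to look and compute and a shell command to move; the robot and the scene stay as the last step left them, time stands still between calls to the robot, and variables do not carry over. Pictures are saved under pics/ and viewed, at most 10 in all, crops included, and the job is handed in when it is done.

```bash
mkdir -p pics; ls
python3 - <<'E'
from bench import *
import cv2,numpy as np
s=read_state();print(s)
for n in("scene","top"):
    im,d=get_image(n);cv2.imwrite(f"pics/{n}0.png",im);np.save(f"pics/{n}0.npy",d)
    m=camera_model(n);R=cv2.Rodrigues(np.array(m["rvec"],float))[0];print(n,m, "cam pos",-R.T@np.array(m["tvec"],float).ravel(),(d>0).mean())
E
```

```text
pics
{'clock': 0.0, 'joints': array([ 1.40459340e+00,  3.85543484e-01,  6.61393373e-03, -4.88418019e-04,
       -1.19401145e+00, -2.58587355e-01]), 'joint_vel': array([ 0.0009426 , -0.00178984, -0.00082475, -0.00030685, -0.00172991,
        0.00014906]), 'joint_efforts': array([ 2.73056839e-04, -3.92292058e+01,  1.88406783e+01,  4.18628767e+00,
       -4.69617167e-03,  5.46476912e-06]), 'position': array([257.3314965 , 568.91553934, 230.22640016]), 'ee_rot': array([ 9.77509235e-01, -2.10889766e-01, -1.77223672e-04,  1.08167536e-03]), 'contact_force': array([0.40824135, 1.10495019, 0.87612761]), 'wrist_torque': array([-0.01490133,  0.00391168, -0.07581925]), 'grasp_force': 0.0, 'gripper_width': 85.42292245723863}
scene {'K': array([[548.11453887,   0.        , 323.5670484 ],
       [  0.        , 548.11453887, 244.75875599],
       [  0.        ,   0.        ,   1.        ]]), 'dist': array([-0.12102467,  0.        ,  0.        ,  0.        ,  0.        ]), 'rvec': array([ 1.66659424,  1.82550171, -0.76687136]), 'tvec': array([  73.90215359, -330.23951916, 1311.11828377])} cam pos [1181.46459412   12.80686943  661.45915921] 0.996005859375
top {'K': array([[504.15044194,   0.        , 323.55083654],
       [  0.        , 504.15044194, 242.18089084],
       [  0.        ,   0.        ,   1.        ]]), 'dist': array([-0.11608378,  0.        ,  0.        ,  0.        ,  0.        ]), 'rvec': array([ 2.13313222, -2.14041721,  0.21849308]), 'tvec': array([-51.64827912, 597.45750025, 756.65199221])} cam pos [451.14208798 -35.02377997 852.87126692] 0.995908203125
```

View pics/scene0.png

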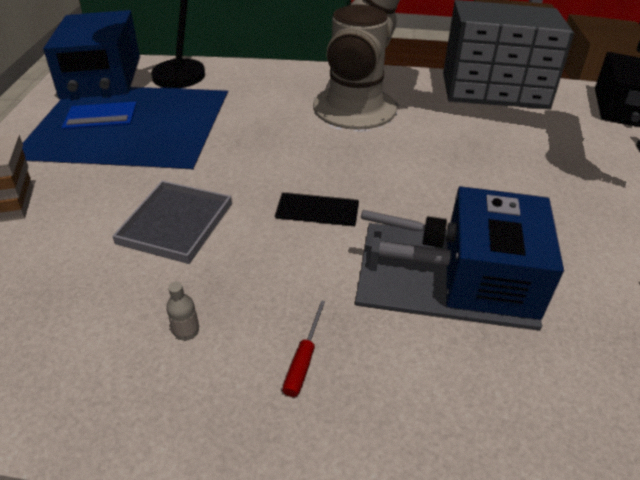

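View pics/top0.png

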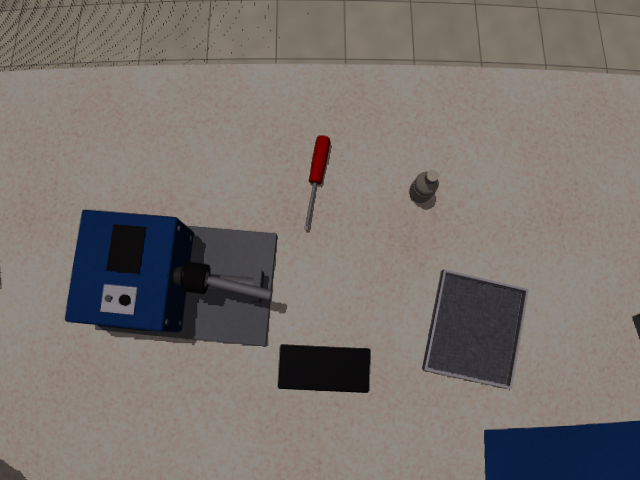

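The scene view shows the machine at right: roller about (436,230), spindle tip about (365,215), tray about (175,220). In the top view the machine's housing is at (130,270), the roller at (192,277), the spindle tip at (270,294) and the tray at (475,328).

```bash
cat > h.py <<'E'
import cv2,numpy as np
from bench import *
def cam(n):
    m=camera_model(n);return m["K"],m["dist"],cv2.Rodrigues(np.array(m["rvec"],float))[0],np.array(m["tvec"],float).ravel()
def cloud(n,d):
    K,D,R,t=cam(n);v,u=np.mgrid[:480,:640]
    p=cv2.undistortPoints(np.stack([u,v],-1).reshape(-1,1,2).astype(float),K,D).reshape(480,640,2)
    return (np.dstack([p*d[...,None],d])-t)@R
def onplane(n,px,z):
    K,D,R,t=cam(n);p=cv2.undistortPoints(np.array(px,float).reshape(-1,1,2),K,D).reshape(-1,2)
    r=np.c_[p,np.ones(len(p))]@R;c=-R.T@t
    return c+r*((z-c[2])/r[:,2])[:,None]
def proj(n,P):
    m=camera_model(n);return cv2.projectPoints(np.array(P,float).reshape(-1,1,3),m["rvec"],m["tvec"],m["K"],m["dist"])[0].reshape(-1,2)
E
python3 - <<'E'
from h import *
im=cv2.imread("pics/top0.png");C=cloud("top",np.load("pics/top0.npy"))
S=cloud("scene",np.load("pics/scene0.npy"))
hsv=cv2.cvtColor(im,cv2.COLOR_BGR2HSV)
print("table z",np.median(C[100:130,100:250,2]),np.median(S[400:450,400:600,2]))
# housing top by height & box
m=((np.abs(C[...,2]-125)<6)&(np.arange(640)[None]<230)).astype(np.uint8)
m[:180]=0;m[380:]=0
m=cv2.morphologyEx(m,cv2.MORPH_OPEN,np.ones((5,5)))
c=max(cv2.findContours(m,0,2)[0],key=cv2.contourArea);r=cv2.minAreaRect(c);b=cv2.boxPoints(r)
W=onplane("top",b,125);print("housing",np.round(W,1),np.linalg.norm(np.diff(W,axis=0),axis=1))
# tray
for lab,zr,z,x in (("tray",(14,26),20,slice(400,560)),):
    m=np.zeros((480,640),np.uint8);m[240:410,x]=((C[240:410,x,2]>zr[0])&(C[240:410,x,2]<zr[1]))
    c=cv2.convexHull(np.argwhere(cv2.morphologyEx(m,cv2.MORPH_CLOSE,np.ones((3,3))))[:,::-1].astype(np.int32))
    r=cv2.minAreaRect(c);W=onplane("top",cv2.boxPoints(r),z);print(lab,np.round(W,1),W.mean(0),np.linalg.norm(np.diff(W,axis=0),axis=1))
# raw spindle region
for n,P in (("top",C[255:320,170:300]),("scene",S[190:290,340:450])):
    q=P.reshape(-1,3);q=q[(q[:,2]>75)&(q[:,2]<130)]
    for y in range(140,420,12):
        k=q[(q[:,1]>=y)&(q[:,1]<y+12)]
        if len(k)>3: print(n,y,len(k),"x",k[:,0].min().round(1),k[:,0].max().round(1),"ztop",np.percentile(k[:,2],[50,95]).round(1))
E
```

```text
table z 0.5571257666875148 2.3822300638381995
housing [[467.9 328.3 125. ]
 [643.4 318.4 125. ]
 [622.3 163.4 125. ]
 [451.  178.5 125. ]] [175.77365878 156.45079537 171.94161854]
tray [[ 389.3 -214.6   20. ]
 [ 558.6 -254.6   20. ]
 [ 527.9 -408.6   20. ]
 [ 357.4 -363.3   20. ]] [ 458.29726308 -310.27580776   20.        ] [174.03287337 156.99707397 176.45061513]
top 140 237 x 514.1 559.0 ztop [111.8 115.9]
top 152 165 x 515.5 558.8 ztop [108.6 115. ]
top 164 390 x 498.3 573.0 ztop [107.7 123.6]
top 176 101 x 473.4 510.7 ztop [ 88.6 101.4]
scene 140 234 x 524.3 561.8 ztop [109.  116.9]
scene 152 132 x 521.0 560.6 ztop [106.1 116.6]
```

Run:
```python
from h import *
C=cloud("top",np.load("pics/top0.npy"));S=cloud("scene",np.load("pics/scene0.npy"))
for n,P in (("top",C[255:320,150:300]),("scene",S[190:290,340:470])):
    q=P.reshape(-1,3);q=q[(q[:,2]>70)&(q[:,2]<122)]
    X=[]
    for y in range(-40,190,10):
        k=q[(q[:,1]>=y)&(q[:,1]<y+10)]
        if len(k)>3: print(n,y,len(k),"x",np.percentile(k[:,0],[2,50,98]).round(1),"z",np.percentile(k[:,2],[2,50,98]).round(1))
im=cv2.imread("pics/top0.png")[200:360,50:310];a=cv2.resize(im,None,fx=3,fy=3,interpolation=2)
cv2.imwrite("pics/c1.png",cv2.convertScaleAbs(a,alpha=1.8))
```

```text
top 20 28 x [503.5 510.5 516.9] z [ 93.2 100.3 103.5]
top 30 77 x [503.3 510.4 518.5] z [ 94.1 100.9 104.6]
top 40 67 x [506.3 513.4 521.2] z [ 96.1 101.6 104.5]
top 50 65 x [509.2 516.3 523.9] z [ 95.2 101.  104.2]
top 60 69 x [511.1 517.9 525.7] z [ 94.9 101.2 104.1]
top 70 68 x [513.8 520.7 528.3] z [ 94.  101.6 104.9]
top 80 61 x [515.3 522.3 530.3] z [ 96.8 101.7 104.9]
top 90 75 x [518.4 525.4 534.9] z [ 95.4 101.8 104.9]
top 100 69 x [521.1 528.2 536.3] z [ 96.2 101.9 105.4]
top 110 68 x [522.7 530.4 538. ] z [ 96.3 101.3 104.8]
top 120 228 x [514.9 535.7 554.4] z [ 77.9 103.  115.9]
top 130 199 x [513.4 533.  555.5] z [ 95.9 111.8 116.2]
top 140 197 x [515.  535.8 557.2] z [ 98.1 111.8 116.3]
top 150 134 x [515.7 532.3 556.2] z [ 94.7 111.7 116.3]
top 160 167 x [524.3 540.4 568. ] z [ 93.1 106.5 112.4]
top 170 533 x [474.1 511.7 568.5] z [ 72.  103.3 121.5]
scene 20 22 x [508.  515.4 518.9] z [ 93.2 100.7 104.7]
scene 30 63 x [507.4 516.6 521. ] z [ 91.2 101.  105.6]
scene 40 60 x [509.2 519.  523.6] z [ 92.9 101.4 105.6]
scene 50 68 x [511.2 521.1 525.5] z [ 93.3 102.5 106.4]
scene 60 63 x [515.2 524.  527.7] z [ 92.3 101.9 106.6]
scene 70 64 x [516.6 525.6 530.7] z [ 93.7 102.2 105. ]
scene 80 69 x [517.9 527.9 532.6] z [ 93.3 101.7 106.1]
scene 90 62 x [521.2 530.9 534.5] z [ 93.2 102.2 106.6]
scene 100 68 x [522.7 533.  536.3] z [ 93.6 103.1 106.2]
scene 110 63 x [525.9 535.  538.7] z [ 92.9 101.7 106. ]
scene 120 143 x [527.8 548.5 557.6] z [ 80.3 102.8 116.8]
scene 130 196 x [525.5 551.9 558.9] z [ 81.3 108.2 117.5]
scene 140 191 x [526.6 553.4 560.7] z [ 82.8 108.9 117.4]
scene 150 119 x [527.  549.4 560.8] z [ 82.8 109.6 117.4]
scene 160 343 x [530.7 590.9 624.4] z [ 73.  101.6 121.2]
scene 170 425 x [470.7 567.8 626.5] z [ 72.8 100.6 120.6]
scene 180 143 x [461.  625.  627.1] z [ 71.5  91.2 119.8]
```

View pics/c1.png

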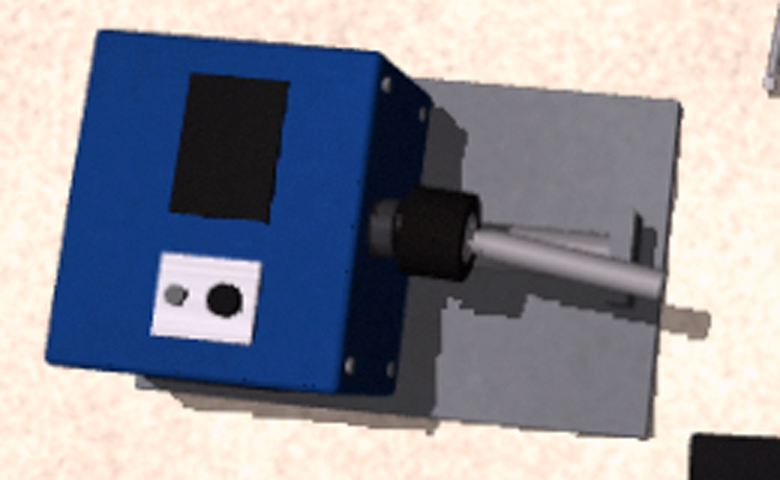

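The crop shows the roller hanging by the face and the spindle slanting toward the bottom right, to a tip near crop pixel (660,285). Next I'll fit the spindle axis.

```bash
cat >> h.py <<'E'
from scipy.spatial.transform import Rotation as Ro
def toolR(u):  # tool x along u, tool z as far down as possible
    x=np.array(u)/np.linalg.norm(u);y=np.cross([0,0,-1],x);y/=np.linalg.norm(y);return np.c_[x,y,np.cross(x,y)]
def row(p,u):
    s=read_state();R=Ro.from_quat(s["ee_rot"]).as_matrix()
    print("row m,rad",(R.T@(np.array(p)-s["position"])/1e3).round(4),Ro.from_matrix(R.T@toolR(u)).as_rotvec().round(4))
def st():
    s=read_state();R=Ro.from_quat(s["ee_rot"]).as_matrix()
    print("t%.2f"%s["clock"],"p",s["position"].round(1),"Ftool",(R.T@s["contact_force"]).round(1),"M",(R.T@s["wrist_torque"]).round(2),"w%.1f g%.0f"%(s["gripper_width"],s["grasp_force"]),"x",R[:,0].round(3),"z",R[:,2].round(3))
E
python3 - <<'E'
from h import *
C=cloud("top",np.load("pics/top0.npy"));S=cloud("scene",np.load("pics/scene0.npy"))
from scipy.optimize import least_squares
for n,P,F in (("top",C[255:320,150:300],C),("scene",S[190:290,340:470],S)):
    q=P.reshape(-1,3);q=q[(q[:,2]>85)&(q[:,2]<115)&(q[:,1]>27)&(q[:,1]<112)]
    # distance to axis = 8 mm : x=a+b(y-70), z=c+d(y-70)
    def f(v):
        u=np.array([v[1],1,v[3]]);w=q-[v[0],70,v[2]];return np.linalg.norm(np.cross(w,u),axis=1)/np.linalg.norm(u)-8
    r=least_squares(f,[520,.24,95,0],loss="soft_l1");J=np.linalg.inv(r.jac.T@r.jac)
    print(n,r.x.round(4),"rms",np.sqrt(np.mean(f(r.x)**2)).round(2),"sd",(np.sqrt(np.diag(J))).round(4))
    t=F.reshape(-1,3);t=t[(np.abs(t[:,2])<8)&(t[:,0]>200)&(t[:,0]<800)&(np.abs(t[:,1])<350)]
    for x0,y0 in((680,150),(680,0),(400,150),(420,60),(650,-150)):
        k=t[(abs(t[:,0]-x0)<25)&(abs(t[:,1]-y0)<25)]
        if len(k): print("  table",x0,y0,np.median(k[:,2]).round(2))
    h=F.reshape(-1,3);h=h[(abs(h[:,2]-125)<6)&(h[:,1]>170)&(h[:,1]<330)&(h[:,0]>450)&(h[:,0]<645)]
    print("  housing z fit",np.linalg.lstsq(np.c_[h[:,:2]-[545,240],np.ones(len(h))],h[:,2],rcond=None)[0].round(4), h[:,:2].mean(0))
row([534,138,200],[-.2345,-.972,0]);st()
E
```

```text
top [5.199419e+02 2.547000e-01 9.480000e+01 1.380000e-02] rms 1.12 sd [0.0963 0.0037 0.0714 0.0028]
  table 680 150 0.5
  table 680 0 0.37
  table 400 150 0.4
  table 420 60 0.39
  table 650 -150 0.48
  housing z fit [1.200000e-03 1.000000e-03 1.258205e+02] [543.86101463 245.47666118]
scene [5.191701e+02 2.316000e-01 9.676330e+01 1.230000e-02] rms 1.24 sd [0.0888 0.0036 0.088  0.0036]
  table 680 150 2.36
  table 680 0 2.05
  table 400 150 2.77
  table 420 60 2.29
  table 650 -150 1.85
  housing z fit [-5.700000e-03  1.100000e-03  1.273931e+02] [558.51360335 246.62382033]
row m,rad [0.4297 0.2785 0.0309] [ 0.0016 -0.0014  1.3826]
t0.10 p [257.4 569.  230.3] Ftool [ 0.4 -0.4 -0.2] M [-0.01  0.02 -0.02] w85.2 g0 x [ 0.911 -0.412  0.   ] z [-0.001 -0.002 -1.   ]
```

```bash
python3 -m handwheel '[[0.43,0.278,0.01,0,0,1.383,1],[0.43,0.278,0.01,0,0,1.383,1],[0.43,0.278,0.01,0,0,1.383,1],[0.43,0.278,0.01,0,0,1.383,1],[0.43,0.278,0.01,0,0,1.383,1],[0.43,0.278,0.01,0,0,1.383,1],[0.43,0.278,0.01,0,0,1.383,1],[0.43,0.278,0.01,0,0,1.383,1],[0.43,0.278,0.01,0,0,1.383,1],[0.43,0.278,0.01,0,0,1.383,1]]'
python3 - <<'E'
from h import *
st()
C=cloud("top",np.load("pics/top0.npy"));S=cloud("scene",np.load("pics/scene0.npy"))
u=np.array([-.236,-.9716,-.0126]);v=np.array([.9716,-.236,0]);o=np.array([536.1,138,95.3])
for P in (C[255:320,150:300],S[190:290,340:470]):
    q=P.reshape(-1,3)-o;q=q[(q[:,2]>10)&(q[:,2]<24)&(abs(q@v)<20)]
    print(len(q),"along",np.percentile(q@u,[0,2,5,50,95,98,100]).round(1),"side",np.percentile(q@v,[2,50,98]).round(1),"top",np.percentile(q[:,2],98).round(1))
# face: points on face plane seen by scene camera
row([o[0],o[1],150],u)
E
```

```text
clock: 1.35
position: [534.8, 138.2, 220.8]
ee_rot: [-0.618, 0.786, 0.0, -0.0]
contact_force: [-0.2, 0.3, 0.0]
gripper_width: 85.8
grasp_force: 0.0
t1.35 p [534.8 138.2 220.8] Ftool [-0.2  0.2 -0. ] M [-0.02 -0.02 -0.01] w85.8 g0 x [-0.236 -0.972  0.001] z [-0.001 -0.    -1.   ]
729 along [-38.8 -37.1 -35.3  -8.4  12.   13.3 101.8] side [-17.8  -1.6  16.7] top 21.8
515 along [-39.3 -37.6 -35.6  -8.7  40.9  84.8 107.9] side [-13.    5.   18.6] top 22.2
row m,rad [-0.0001 -0.0014  0.0708] [ 0.001  -0.0131 -0.0004]
```

```bash
python3 -m handwheel '[[-0.001,-0.0014,0.04,0,-0.013,0,1],[-0.001,-0.0014,0.07,0,-0.013,0,1],[-0.001,-0.0014,0.095,0,-0.013,0,1],[-0.001,-0.0014,0.115,0,-0.013,0,1],[-0.001,-0.0014,0.135,0,-0.013,0,1],[-0.001,-0.0014,0.15,0,-0.013,0,1],[-0.001,-0.0014,0.15,0,-0.013,0,1]]'
python3 - <<'E'
from h import *
st()
for n in("top","scene"):
    im,d=get_image(n);np.save(f"pics/{n}1.npy",d);cv2.imwrite(f"pics/{n}1.png",im)
a=cv2.imread("pics/scene1.png")[130:290,330:560];cv2.imwrite("pics/c2.png",cv2.convertScaleAbs(cv2.resize(a,None,fx=3,fy=3,interpolation=2),alpha=1.8))
E
```

```text
clock: 2.22
position: [535.4, 140.1, 70.4]
ee_rot: [-0.619, 0.785, 0.004, 0.004]
contact_force: [1.1, -1.5, -0.2]
gripper_width: 85.8
grasp_force: 0.0
t2.23 p [535.4 140.1  70.4] Ftool [ 1.2 -1.4  0.2] M [-0.01  0.02  0.01] w85.8 g0 x [-0.233 -0.972 -0.011] z [ 0.001  0.012 -1.   ]
```

View pics/c2.png

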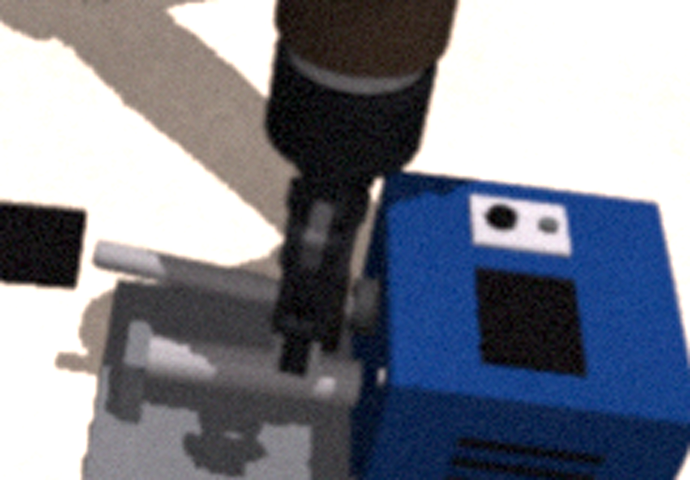

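The near finger (crop ~(300,330)) straddles the roller, clear of the idler and housing. Closing now.

```bash
python3 -m handwheel '[[0,0,0,0,0,0,0],[0,0,0,0,0,0,-0.2],[0,0,0,0,0,0,-0.5],[0,0,0,0,0,0,-1],[0,0,0,0,0,0,-1],[0,0,0,0,0,0,-1],[0,0,0,0,0,0,-1],[0,0,0,0,0,0,-1]]' && python3 -c "from h import *;st()"
```

```text
clock: 3.32
position: [536.8, 139.7, 72.6]
ee_rot: [-0.619, 0.786, 0.004, 0.006]
contact_force: [-3.7, 0.7, 5.0]
gripper_width: 45.6
grasp_force: 58.7
t3.33 p [536.8 139.7  72.6] Ftool [ 0.2  3.7 -5. ] M [-0.45  0.12  0.03] w45.6 g59 x [-0.235 -0.972 -0.014] z [ 0.005  0.013 -1.   ]
```

```bash
python3 -m handwheel '[[0,0,-0.001,0,0,0,-1],[0,0,-0.002,0,0,0,-1],[0,0,-0.003,0,0,0,-1],[0,0,-0.003,0,0,0,-1],[0,0,-0.003,0,0,0,-1]]' >/dev/null&& python3 -c "from h import *;st()"
python3 -m handwheel '[[0,0,0,0,0,0,-1],[0,0,0,0,0,0,-1]]' >/dev/null&& python3 -c "from h import *;st()"
```

```text
t3.95 p [536.2 139.5  74.1] Ftool [-0.3  0.1  0.5] M [-0.01 -0.   -0.01] w45.4 g59 x [-0.235 -0.972 -0.013] z [ 0.003  0.012 -1.   ]
t4.20 p [536.3 139.5  74.3] Ftool [ 0.1 -0.2  0.7] M [ 0.02  0.05 -0.03] w45.5 g59 x [-0.235 -0.972 -0.013] z [ 0.003  0.013 -1.   ]
```

```bash
python3 -m handwheel '[[0,0,-0.003,0,0,0,-1],[0,0,-0.005,0,0,0,-1],[0,0,-0.006,0,0,0,-1],[0,0,-0.007,0,0,0,-1],[0,0,-0.007,0,0,0,-1],[0,0,-0.007,0,0,0,-1]]' >/dev/null&& python3 -c "from h import *;st()"
python3 -m handwheel '[[0,0,0.003,0,0,0,-1],[0,0.002,0.005,0,0,0,-1],[0,0.004,0.005,0,0,0,-1],[0,0.005,0.005,0,0,0,-1],[0,0.005,0.005,0,0,0,-1],[0,0.005,0.005,0,0,0,-1]]' >/dev/null&& python3 -c "from h import *;st()"
python3 -m handwheel '[[0,-0.003,0,0,0,0,-1],[0,-0.006,0,0,0,0,-1],[0,-0.008,0,0,0,0,-1],[0,-0.01,0,0,0,0,-1],[0,-0.01,0,0,0,0,-1],[0,-0.01,0,0,0,0,-1]]' >/dev/null&& python3 -c "from h import *;st()"
```

```text
t4.95 p [536.3 139.5  80.3] Ftool [-2.6 -5.1 14.6] M [ 1.46 -0.44 -0.05] w45.3 g61 x [-0.235 -0.972 -0.013] z [ 0.003  0.013 -1.   ]
t5.70 p [533.9 140.4  77.5] Ftool [ 2.5 -8.1  4. ] M [2.31 0.81 0.13] w45.5 g61 x [-0.235 -0.972 -0.015] z [ 0.008  0.013 -1.   ]
t6.45 p [539.2 138.5  75.9] Ftool [-1.8  5.5 -1. ] M [-1.62 -0.4   0.08] w45.4 g62 x [-0.235 -0.972 -0.012] z [-0.001  0.012 -1.   ]
```

```bash
python3 -m handwheel '[[0,0.003,0,0,0,0,-1],[0,0.0048,0,0,0,0,-1],[0.003,0.0048,0,0,0,0,-1],[0.006,0.0048,0,0,0,0,-1],[0.009,0.0048,0,0,0,0,-1],[0.012,0.0048,0,0,0,0,-1],[0.012,0.0048,0,0,0,0,-1]]' >/dev/null&& python3 -c "
from h import *
st()
c=np.array([536.55,139.45,76.2]);u=np.array([-.236,-.9716,-.0126]);s=read_state()['position']-c;print(s@u,s-(s@u)*u)"
```

```text
t7.33 p [533.6 127.5  76.1] Ftool [-0.4  0.8  1.6] M [-0.07  0.14 -0.03] w45.5 g62 x [-0.235 -0.972 -0.013] z [ 0.003  0.013 -1.   ]
12.346915938023603 [-0.04795242  0.00861897  0.09764348]
```

```bash
cat > l.py <<'E'
from h import *
st();c=np.array([536.55,139.45,76.2]);u=np.array([-.236,-.9716,-.0126]);s=read_state()['position']-c;print("s %.1f"%(s@u),"off",(s-(s@u)*u).round(2))
E
python3 -m handwheel '[[0.002,0,0,0,0,0,-1],[0.004,0,0,0,0,0,-1],[0.006,0,0,0,0,0,-1],[0.008,0,0,0,0,0,-1],[0.008,0,0,0,0,0,-1]]' >/dev/null&& python3 l.py
```

```text
t7.95 p [531.8 119.9  76.1] Ftool [-0.3  0.3  1.2] M [-0.05  0.07  0.04] w45.1 g62 x [-0.235 -0.972 -0.013] z [ 0.003  0.013 -1.   ]
s 20.2 off [-0.   -0.    0.12]
```

```bash
python3 -m handwheel '[[0.002,0,0,0,0,0,-1],[0.004,0,0,0,0,0,-1],[0.006,0,0,0,0,0,-1],[0.008,0,0,0,0,0,-1],[0.008,0,0,0,0,0,-1]]' >/dev/null&& python3 l.py
```

```text
t8.57 p [529.9 112.1  76. ] Ftool [ 0.5 -0.2  0.8] M [-0.04  0.05  0.01] w45.3 g62 x [-0.235 -0.972 -0.013] z [ 0.003  0.013 -1.   ]
s 28.2 off [ 0.02 -0.01  0.12]
```

```bash
python3 -m handwheel '[[0.002,0,0,0,0,0,-1],[0.004,0,0,0,0,0,-1],[0.006,0,0,0,0,0,-1],[0.008,0,0,0,0,0,-1],[0.01,0,0,0,0,0,-1],[0.01,0,0,0,0,0,-1]]' >/dev/null&& python3 l.py
```

```text
t9.32 p [527.7 102.4  75.9] Ftool [ 0.4 -0.2  1.1] M [ 0.08  0.08 -0.02] w45.5 g62 x [-0.235 -0.972 -0.013] z [ 0.003  0.013 -1.   ]
s 38.1 off [ 0.11 -0.03  0.14]
```

```bash
python3 -m handwheel '[[0.002,0,0,0,0,0,-1],[0.004,0,0,0,0,0,-1],[0.006,0,0,0,0,0,-1],[0.008,0,0,0,0,0,-1],[0.01,0,0,0,0,0,-1],[0.01,0,0,0,0,0,-1]]' >/dev/null&& python3 l.py
```

```text
t10.07 p [525.7  92.8  75.9] Ftool [-3.  -2.7  0.4] M [ 0.39 -0.67  0.11] w45.5 g62 x [-0.235 -0.972 -0.013] z [ 0.004  0.013 -1.   ]
s 47.9 off [ 0.46 -0.12  0.32]
```

```bash
python3 -m handwheel '[[0,-0.0004,-0.0002,0,0,-0.003,-1],[0,-0.0009,-0.0003,0,0,-0.006,-1],[0,-0.0009,-0.0003,0,0,-0.006,-1]]' >/dev/null&& python3 l.py
```

```text
t10.45 p [525.9  92.7  75.9] Ftool [-3.5  0.2  1.4] M [-0.13 -0.98  0.13] w45.0 g62 x [-0.229 -0.973 -0.013] z [ 0.002  0.013 -1.   ]
s 47.9 off [ 0.65 -0.17  0.29]
```

```bash
python3 -m handwheel '[[0.001,0,0,0,0,0,-1],[0.002,0,0,0,0,0,-1],[0.002,0,0,0,0,0,-1]]' >/dev/null&& python3 l.py
```

```text
t10.82 p [525.4  90.5  75.8] Ftool [-3.2 -0.2  0.3] M [-0.25 -1.09  0.12] w44.9 g62 x [-0.229 -0.973 -0.013] z [ 0.002  0.012 -1.   ]
s 50.2 off [ 0.69 -0.18  0.26]
```

```bash
sed -i 's/^st();/st();s=read_state();R=Ro.from_quat(s["ee_rot"]).as_matrix();F=R.T@s["contact_force"];M=R.T@s["wrist_torque"];print("couple x %.2f y %.2f z %.2f"%(M[0]+.285*F[1],M[1]-.285*F[0],M[2]));/' l.py
python3 -m handwheel '[[0,0,0,0,-0.005,0.002,-1],[0,0,0,0,-0.012,0.004,-1],[0,0,0,0,-0.012,0.004,-1],[0,0,0,0,-0.012,0.004,-1]]' >/dev/null&& python3 l.py
```

```text
t11.32 p [525.4  90.3  75.9] Ftool [-1.9  0.7  0.7] M [-0.24 -0.58  0.06] w45.3 g62 x [-0.233 -0.972 -0.024] z [ 0.005  0.024 -1.   ]
couple x -0.03 y -0.02 z 0.06
s 50.4 off [ 0.71 -0.18  0.29]
```

```bash
python3 -m handwheel '[[0,0,0,0,-0.003,0.003,-1],[0.002,0.0002,0,0,-0.005,0.005,-1],[0.004,0.0002,0,0,-0.005,0.005,-1],[0.004,0.0002,0,0,-0.005,0.005,-1]]' >/dev/null&& python3 l.py
```

```text
t11.82 p [524.4  86.4  75.8] Ftool [-1.4  1.4  1.1] M [-0.15 -0.16  0.03] w45.4 g62 x [-0.238 -0.971 -0.029] z [ 0.007  0.029 -1.   ]
couple x 0.25 y 0.22 z 0.03
s 54.5 off [ 0.68 -0.18  0.32]
```

```bash
python3 -m handwheel '[[0.002,0.0003,0,0,0,0,-1],[0.004,0.0003,0,0,0,0,-1],[0.006,0.0003,-0.0001,0,0,0,-1],[0.006,0.0003,-0.0001,0,0,0,-1]]' >/dev/null&& python3 l.py
```

```text
t12.32 p [523.   80.9  75.9] Ftool [-1.9  0.2  1.2] M [ 0.18 -0.3   0.1 ] w45.4 g62 x [-0.238 -0.971 -0.03 ] z [ 0.007  0.029 -1.   ]
couple x 0.24 y 0.23 z 0.10
s 60.1 off [ 0.63 -0.17  0.43]
```

```bash
python3 -m handwheel '[[0.002,0,0,0,0.003,0.005,-1],[0.004,0,-0.0001,0,0.004,0.007,-1],[0.006,0,-0.0001,0,0.004,0.007,-1],[0.008,0,-0.0002,0,0.004,0.007,-1],[0.008,0,-0.0002,0,0.004,0.007,-1]]' >/dev/null&& python3 l.py
```

```text
t12.95 p [520.9  73.   75.8] Ftool [ 0.3 -1.3  0.4] M [0.37 0.03 0.07] w45.6 g62 x [-0.245 -0.969 -0.026] z [ 0.006  0.025 -1.   ]
couple x -0.00 y -0.05 z 0.07
s 68.3 off [ 0.48 -0.13  0.45]
```

```bash
python3 -m handwheel '[[0.002,-0.0003,-0.0001,0,0,0,-1],[0.004,-0.0004,-0.0002,0,0,0,-1],[0.006,-0.0004,-0.0002,0,0,0,-1],[0.008,-0.0004,-0.0003,0,0,0,-1],[0.01,-0.0004,-0.0003,0,0,0,-1],[0.01,-0.0004,-0.0003,0,0,0,-1]]' >/dev/null&& python3 l.py
```

```text
t13.70 p [518.7  63.2  75.8] Ftool [-0.1 -1.   1.5] M [ 0.23 -0.05  0.03] w45.5 g62 x [-0.245 -0.969 -0.026] z [ 0.006  0.025 -1.   ]
couple x -0.05 y -0.02 z 0.03
s 78.3 off [ 0.65 -0.18  0.55]
```

Sliding freely; continuing.

```bash
python3 -m handwheel '[[0.002,-0.0003,-0.0001,0,0,0,-1],[0.004,-0.0004,-0.0001,0,0,0,-1],[0.006,-0.0004,-0.0001,0,0,0,-1],[0.008,-0.0004,-0.0001,0,0,0,-1],[0.01,-0.0004,-0.0002,0,0,0,-1],[0.01,-0.0004,-0.0002,0,0,0,-1]]' >/dev/null&& python3 l.py
```

```text
t14.45 p [516.6  53.4  75.7] Ftool [-0.3 -0.1  1.4] M [-0.05  0.08  0.05] w45.4 g62 x [-0.245 -0.969 -0.026] z [ 0.006  0.025 -1.   ]
couple x -0.08 y 0.16 z 0.05
s 88.3 off [ 0.91 -0.24  0.6 ]
```

```bash
python3 -m handwheel '[[0.002,0,0,0,0,0,-1],[0.004,-0.0001,-0.0001,0,0,0,-1],[0.006,-0.0001,-0.0001,0,0,0,-1],[0.008,-0.0001,-0.0001,0,0,0,-1],[0.008,-0.0001,-0.0001,0,0,0,-1]]' >/dev/null&& python3 l.py
```

```text
t15.07 p [514.8  45.6  75.6] Ftool [-0.9 -0.8  0.7] M [-0.05  0.05  0.04] w45.7 g62 x [-0.245 -0.969 -0.026] z [ 0.006  0.025 -1.   ]
couple x -0.26 y 0.33 z 0.04
s 96.3 off [ 1.01 -0.27  0.61]
```

```bash
python3 -m handwheel '[[0.002,-0.0002,-0.0001,0,0,0,-1],[0.004,-0.0003,-0.0001,0,0,0,-1],[0.006,-0.0003,-0.0002,0,0,0,-1],[0.008,-0.0004,-0.0002,0,0,0,-1],[0.01,-0.0004,-0.0002,0,0,0,-1],[0.01,-0.0004,-0.0002,0,0,0,-1]]' >/dev/null&& python3 l.py
```

```text
t15.82 p [512.9  35.9  75.6] Ftool [ 0.3 -0.2  2.2] M [-0.04  0.05 -0.06] w45.3 g62 x [-0.245 -0.969 -0.026] z [ 0.006  0.025 -1.   ]
couple x -0.09 y -0.05 z -0.06
s 106.2 off [ 1.41 -0.37  0.72]
```

```bash
python3 -m handwheel '[[0.002,-0.0001,-0.0001,0,0,0,-1],[0.004,-0.0001,-0.0001,0,0,0,-1],[0.006,-0.0002,-0.0001,0,0,0,-1],[0.008,-0.0002,-0.0002,0,0,0,-1],[0.01,-0.0002,-0.0002,0,0,0,-1],[0.01,-0.0002,-0.0002,0,0,0,-1]]' >/dev/null&& python3 l.py
```

```text
t16.57 p [510.6  26.2  75.5] Ftool [-0.3  0.4  1.4] M [-0.01  0.11 -0.04] w45.2 g62 x [-0.245 -0.969 -0.026] z [ 0.006  0.025 -1.   ]
couple x 0.10 y 0.20 z -0.04
s 116.2 off [ 1.48 -0.39  0.77]
```

```bash
python3 -m handwheel '[[0.002,-0.0001,0,0,0,0,-1],[0.004,-0.0001,-0.0001,0,0,0,-1],[0.006,-0.0001,-0.0001,0,0,0,-1],[0.008,-0.0002,-0.0002,0,0,0,-1],[0.01,-0.0002,-0.0002,0,0,0,-1],[0.01,-0.0002,-0.0002,0,0,0,-1]]' >/dev/null&& python3 l.py
```

```text
t17.32 p [508.4  16.5  75.4] Ftool [-0.7 -0.7  1.3] M [-0.02  0.05 -0.08] w45.3 g62 x [-0.245 -0.969 -0.026] z [ 0.006  0.025 -1.   ]
couple x -0.22 y 0.25 z -0.08
s 126.2 off [ 1.57 -0.41  0.82]
```

```bash
python3 -m handwheel '[[0.002,-0.0001,0,0,0,0,-1],[0.004,-0.0001,-0.0001,0,0,0,-1],[0.007,-0.0001,-0.0001,0,0,0,-1],[0.01,-0.0002,-0.0002,0,0,0,-1],[0.013,-0.0002,-0.0002,0,0,0,-1],[0.017,-0.0003,-0.0003,0,0,0,-1],[0.022,-0.0004,-0.0004,0,0,0,-1],[0.028,-0.0005,-0.0005,0,0,0,-1],[0.035,-0.0005,-0.0006,0,0,0,-1],[0.035,-0.0005,-0.0006,0,0,0,-1]]' >/dev/null&& python3 l.py
python3 - <<'E'
from h import *
C=cloud("top",np.load("pics/top0.npy"))
for n in("top","scene"):
    im,d=get_image(n);np.save(f"pics/{n}2.npy",d);cv2.imwrite(f"pics/{n}2.png",im)
a=cv2.imread("pics/scene2.png")[130:290,280:510];cv2.imwrite("pics/c3.png",cv2.convertScaleAbs(cv2.resize(a,None,fx=3,fy=3,interpolation=2),alpha=1.8))
# tray: walls; hull refined with plane z=20, x axis
b=np.array([[389.3,-214.6],[558.6,-254.6],[527.9,-408.6],[357.4,-363.3]])
print(b.mean(0),np.degrees(np.arctan2(*(b[1]-b[0])[::-1])),np.degrees(np.arctan2(*(b[2]-b[3])[::-1])),np.degrees(np.arctan2(*(b[0]-b[3])[::-1])))
E
```

```text
t18.57 p [500.1 -18.   75.1] Ftool [-0.4 -0.4  0.6] M [-0.03  0.06  0.01] w45.2 g62 x [-0.245 -0.969 -0.026] z [ 0.006  0.025 -1.   ]
couple x -0.15 y 0.17 z 0.01
s 161.6 off [ 1.67 -0.44  0.95]
[ 458.3   -310.275] -13.29332533213007 -14.879115206765547 77.89208660186134
```

View pics/c3.png

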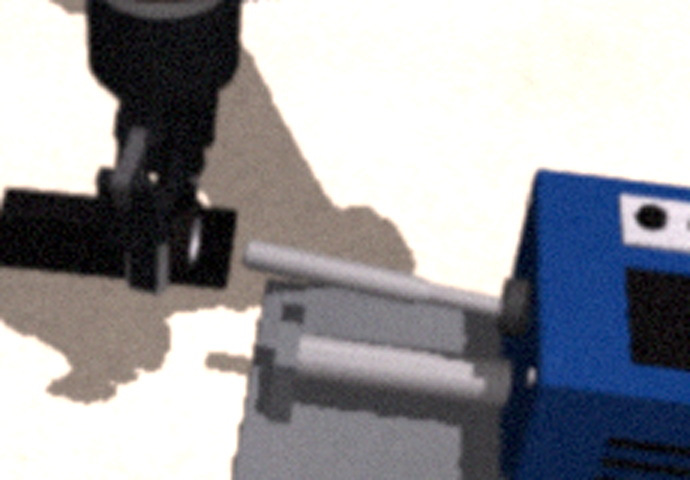

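The roller's bore is visible at crop (195,245), clear of the spindle tip at (248,255), and the bystanders are untouched. Next I lift, then move to the tray.

```bash
python3 -m handwheel '[[0.003,0,-0.02,0,0.005,0,-1],[0.008,0,-0.045,0,0.011,0,-1],[0.03,-0.002,-0.06,0,0.011,0,-1],[0.07,-0.007,-0.06,0,0.011,0,-1],[0.115,-0.012,-0.06,0,0.011,0,-1],[0.165,-0.017,-0.06,0,0.011,0,-1],[0.215,-0.022,-0.06,0,0.011,0,-1],[0.255,-0.027,-0.06,0,0.011,0,-1],[0.28,-0.03,-0.06,0,0.011,0,-1],[0.293,-0.031,-0.06,0,0.011,0,-1]]' >/dev/null&& python3 -c "
from h import *
st()
im,d=get_image('top');cv2.imwrite('pics/top3.png',im);C=cloud('top',d)
print(proj('top',[[458,-310,20]]))
t=C[240:420,380:580].reshape(-1,3);t=t[(t[:,2]>13)&(t[:,2]<26)&(t[:,1]<-190)&(t[:,1]>-430)]
e=np.array([.970,-.243,0]);f=np.array([.243,.970,0])
print(np.percentile(t@e,[.5,99.5]).round(1),np.percentile(t@f,[.5,99.5]).round(1),(np.array([458,-310,0])@e).round(1),(np.array([458,-310,0])@f).round(1))
"
```

```text
t19.93 p [ 458.1 -311.6  127.2] Ftool [ 0.  -0.5  0.4] M [-0.04  0.01  0.  ] w45.2 g62 x [-0.246 -0.969 -0.015] z [ 0.003  0.015 -1.   ]
[[477.54095424 328.08681524]]Traceback (most recent call last):
  File "<string>", line 8, in <module>
    print(np.percentile(t@e,[.5,99.5]).round(1),np.percentile(t@f,[.5,99.5]).round(1),(np.array([458,-310,0])@e).round(1),(np.array([458,-310,0])@f).round(1))
          ~~~~~~~~~~~~~^^^^^^^^^^^^^^^
    return _quantile_unchecked(
        a, q, axis, out, overwrite_input, method, keepdims, weights)
    return _ureduce(a,
                    func=_quantile_ureduce_func,
    ...<5 lines>...
                    overwrite_input=overwrite_input,
                    method=method)
    r = func(a, **kwargs)
    result = _quantile(arr,
                       quantiles=q,
    ...<2 lines>...
                       out=out,
                       weights=wgt)
    slices_having_nans = np.isnan(arr[-1, ...])
                                  ~~~^^^^^^^^^
IndexError: index -1 is out of bounds for axis 0 with size 0
```

The projected tray centre (477,328) matches the tray in the first top view, so I'm descending.

```bash
python3 -m handwheel '[[0,0,0,0,0,0,-1],[0,0,0.02,0,0,0,-1],[0,0,0.045,0,0,0,-1],[0,0,0.07,0,0,0,-1],[0,0,0.09,0,0,0,-1],[0,0,0.1,0,0,0,-1],[0,0,0.105,0,0,0,-1],[0,0,0.105,0,0,0,-1]]' >/dev/null&& python3 -c "from h import *;st()"
```

```text
t20.98 p [ 459.1 -308.9   22.8] Ftool [0.1 0.5 0.8] M [ 0.02  0.04 -0.05] w45.5 g62 x [-0.244 -0.97  -0.015] z [ 0.004  0.014 -1.   ]
```

```bash
python3 -m handwheel '[[0,0,0.003,0,0,0,-1],[0,0,0.006,0,0,0,-1],[0,0,0.009,0,0,0,-1],[0,0,0.011,0,0,0,-1],[0,0,0.011,0,0,0,-1]]' >/dev/null&& python3 -c "from h import *;st()"
python3 -m handwheel '[[0,0,0.0005,0,0,0,-1],[0,0,0.001,0,0,0,-1],[0,0,0.0015,0,0,0,-1],[0,0,0.0015,0,0,0,-1]]' >/dev/null&& python3 -c "from h import *;st()"
```

```text
t21.60 p [ 458.7 -308.9   11.3] Ftool [0.3 0.4 1.4] M [-0.02  0.04  0.  ] w45.5 g62 x [-0.245 -0.97  -0.015] z [ 0.003  0.015 -1.   ]
t22.10 p [ 458.8 -308.8   10. ] Ftool [0.2 0.4 0.6] M [-0.01  0.05 -0.02] w45.2 g62 x [-0.244 -0.97  -0.015] z [ 0.003  0.015 -1.   ]
```

```bash
python3 -m handwheel '[[0,0,0.0005,0,0,0,-1],[0,0,0.001,0,0,0,-1],[0,0,0.001,0,0,0,-1]]' >/dev/null&& python3 -c "from h import *;st()"
```

```text
t22.48 p [ 458.8 -308.8    8.9] Ftool [ 0.5 -0.7  1.3] M [-0.01  0.03 -0.02] w45.3 g62 x [-0.244 -0.97  -0.015] z [ 0.003  0.015 -1.   ]
```

```bash
python3 -m handwheel '[[0,0,0.0005,0,0,0,-1],[0,0,0.001,0,0,0,-1],[0,0,0.001,0,0,0,-1]]' >/dev/null&& python3 -c "from h import *;st()"
```

```text
t22.85 p [ 458.8 -308.8    7.9] Ftool [-1.2  0.8  0.7] M [-0.01 -0.01  0.01] w45.2 g62 x [-0.244 -0.97  -0.015] z [ 0.003  0.015 -1.   ]
```

```bash
python3 -m handwheel '[[0,0,0.0005,0,0,0,-1],[0,0,0.001,0,0,0,-1],[0,0,0.001,0,0,0,-1]]' >/dev/null&& python3 -c "from h import *;st()"
```

```text
t23.23 p [ 458.9 -308.7    7.8] Ftool [-1.1  1.3 -5.8] M [-0.5  -0.5   0.04] w45.6 g63 x [-0.244 -0.97  -0.015] z [ 0.004  0.014 -1.   ]
```

```bash
python3 -m handwheel '[[0,0,-0.0005,0,0,0,0.1],[0,0,-0.0005,0,0,0,0.15],[0,0,-0.0005,0,0,0,0.2],[0,0,-0.0005,0,0,0,0.3],[0,0,-0.0005,0,0,0,0.4],[0,0,-0.0005,0,0,0,0.5],[0,0,-0.0005,0,0,0,0.6],[0,0,-0.0005,0,0,0,0.6]]' >/dev/null&& python3 -c "from h import *;st()"
```

```text
t24.23 p [ 458.8 -308.8    7.5] Ftool [ 0.2 -0.2 -0.1] M [ 0.    0.03 -0.03] w68.0 g0 x [-0.244 -0.97  -0.015] z [ 0.003  0.015 -1.   ]
```

Released. I'll retreat straight up, then sideways for an unobstructed view.

```bash
python3 -m handwheel '[[0,0,-0.01,0,0,0,0.6],[0,0,-0.03,0,0,0,0.6],[0,0,-0.06,0,0,0,0.6],[0,0,-0.1,0,0,0,0.6],[0,0,-0.14,0,0,0,0.6],[0,0,-0.18,0,0,0,0.6],[-0.06,0,-0.2,0,0,0,0.6],[-0.12,0,-0.2,0,0,0,0.6],[-0.17,0.02,-0.2,0,0,0,0.6],[-0.19,0.03,-0.2,0,0,0,0.6]]' >/dev/null
python3 - <<'E'
from h import *
st()
for n in("top","scene"):
    im,d=get_image(n);cv2.imwrite(f"pics/{n}4.png",cv2.convertScaleAbs(im,alpha=1.6))
    C=cloud(n,d).reshape(-1,3);k=C[(C[:,2]>35)&(C[:,2]<60)&(abs(C[:,0]-458)<70)&(abs(C[:,1]+310)<70)]
    print(n,len(k),np.percentile(k,[2,50,98],axis=0).round(1) if len(k) else "")
E
```

```text
t25.48 p [ 475.1 -117.9  211.3] Ftool [ 0.2 -0.6 -0.4] M [0.04 0.04 0.02] w67.9 g0 x [-0.242 -0.97  -0.016] z [ 0.005  0.015 -1.   ]
top 0 
scene 348 [[ 447.2 -322.8   35.6]
 [ 468.2 -304.9   46. ]
 [ 481.8 -289.2   51.5]]
```

View pics/scene4.png

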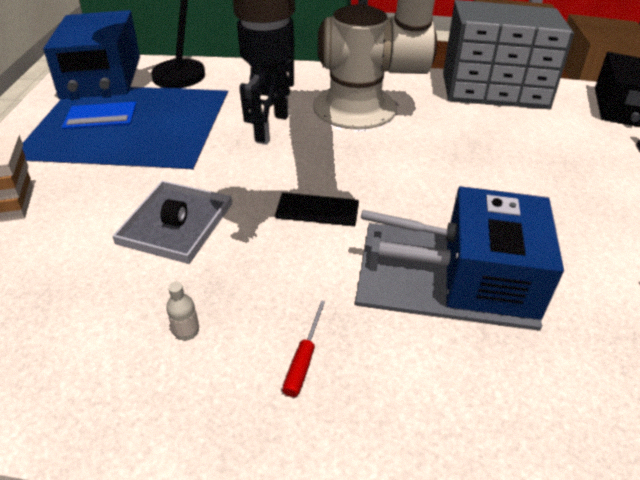

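The roller lies on its side mid-tray at (174,212). The phone, screwdriver and bottle are where they were, and the gripper is clear. I'll let it settle, check it isn't rolling, and hand in.

```bash
python3 -m handwheel '[[0,0,0,0,0,0,0.6],[0,0,0,0,0,0,0.6],[0,0,0,0,0,0,0.6],[0,0,0,0,0,0,0.6]]' >/dev/null
python3 - <<'E'
from h import *
im,d=get_image("scene")
C=cloud("scene",d).reshape(-1,3);k=C[(C[:,2]>35)&(C[:,2]<60)&(abs(C[:,0]-458)<70)&(abs(C[:,1]+310)<70)]
m=np.median(k,axis=0);print(m)
if np.abs(m[:2]-[468.2,-304.9]).max()<2: print(job_done())
E
```

```text
[ 468.55182796 -304.75089712   45.92130422]
the job is handed in; nothing more can be done
None
```

The roller is off the spindle and lying still on its side near the middle of the tray, released; sliding drag peaked at about 3.5 N (14.6 N briefly against the neck while centring), nothing else was disturbed, and I handed the job in at about 26 s.

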